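# Clamp a knife-handle blank with a torque-limited lever

### The arm

A 7-joint arm with a two-finger parallel gripper is mounted at the origin on a cart in front of the work surface, level with it; the furniture and walls round the work are solid. World frame = base frame: x ahead of the robot, y to its left, z up, the work surface at z = 0. Lengths are in m, angles in rad, forces in N, time in s.
With the tool pointing down it reaches from about 0.4 to 0.85 m from the base axis. Payload 10.4 kg.
Tool frame: the origin (TCP) lies midway between the tips of the shut fingers; the grasp point (between the pads) lies 19 mm behind it; z points along the fingers, y is the direction in which the jaws open and shut (so a half turn about z gives the same grasp; the last joint's range is limited). The gripper opens to 85 mm and grips with 20 to 120 N. Pads are 22 mm wide; open, the fingers measure 114 mm over their backs; the gripper's body (76 mm by 85 mm) begins 54 mm behind the grasp point. The pads swing forward as they close: fully open they stand 13 mm farther back than shut.
Start: joints at [-1.295, 0.332, -0.065, 1.46, 0.022, 1.35, -0.088], TCP at [0.184, 0.597, 0.231] pointing down, gripper open.
Joint ranges: [-2.6, 2.6], [-0.5, 2.12], [-1.47, 1.34], [0.16, 2.42], [-1.27, 4.41], [0.06, 2.06], [-2.6, 2.6]. Speed limits (rad/s): [2.22, 2.22, 2.79, 2.79, 3.14, 3.14, 3.14].

### API

Orientations are given as a unit quaternion [x, y, z, w].
In Python, from workcell import manip, viewer gives the robot as it stands.
- The arm moves only by the tool move_arm, never from a script. Its argument "deltas" is a list of rows, each a list of 7 numbers: the shift along the tool's x, y, z in m, then the turn, a rotation vector about the tool's x, y, z in degrees, then the opening, from -1 (shut) to 1 (fully open). In form: [[dx, dy, dz, wx, wy, wz, gripper], ...]. A call has 1 to 10 rows; each row shifts and turns the commanded pose from where the row before left it, along the tool's axes as they then stand; what a row does not reach is not made up. A row lasts 1/8 s, in which the tool goes at most 62.5 mm and 10.7 degrees, less where a joint would pass 70% of its speed; a pose out of reach is approached as far as the arm can. A call with a gripper value outside its range is refused whole. The fingers move at their own pace and stop on an object; "force" is the grip in N (left out, the last holds). Time passes only in rows, so rows that do not move let the fingers close. It gives the time, the measured TCP pose, the force and the opening at its end, in the units of the state.
- manip.get_obs(): the state, without advancing time (a new reading comes with each control period).
- viewer.camera(name): name is "scene" or "top" or "wrist"; returns (picture, depth): 384x512x3 uint8, red, green, blue; 384x512 float32, m along the optical axis (not along the pixel's ray), 0 where there is no reading.
- viewer.calibration(name): a dict with "fx", "fy", "cx", "cy" (pixels), "R" (3x3) and "t" (3): a world point X has camera coordinates R X + t; the wrist camera has in their place "T_tool_cam" (4x4, takes a point from camera to tool coordinates, whose origin is the TCP and whose axes are the flange's). Camera axes: x right, y down, z forward; pixel columns grow to the right and rows downward; lengths in m; the calibration is good to about 2 mm. A picture is of the moment at which its call begins: read the wrist's pose just before it. calibration takes no time and is no camera call.
- manip.hand_in(): hands the job in, once; it reports no verdict.
The state is a dict: "clock": time; "joint_pos": joint angles; "joint_velocities": joint speeds; "tau": joint torques, N m; "position": TCP position; "ee_rot": TCP orientation; "ft_force": force on the tool from outside, world axes, zero at the start; "torque": the same for the moment, N m; "grip_width": opening from 0.0 (shut) to 1.0 (fully open).
Only numpy, scipy, OpenCV 4.12 (cv2) and the standard library are available. Lean on these libraries where they do the work, as an engineer would, in place of code of your own. Each camera call takes 0.05 s, during which the arm holds its last target.

### The job

Lay the loose wooden handle blank into the clamping jig so that it rests level on both saddles, centred lengthwise, between the stop pins and the sliding toes. Then turn the jig's lever clockwise (seen from above) by its upright grip until it clicks and gives, stop there without forcing it to the end of its give, and let go, leaving the blank clamped. Leave the screwdriver, loupe and ferrule where they are.

Things in the scene. Friction and masses are not known exactly. Their poses are not given: they have to be found in the camera images.
- blank_mid (a point): centre of the loose dark-wood handle blank, a bar 23 x 118 x 19 mm (x, y, z; long along its y axis, lying flat, about 35 g); this point is 9.5 mm above its underside
- jig: aluminium clamping jig fixed to the table; origin on the table under it. Base plate 8 mm thick, x -82 to +72, y -65 to +65 mm. Carries two saddles, two steel stop pins, a sliding dark steel yoke with two toes and a lever on a vertical shaft. The blank is to lie along jig y with its middle at y = 0, x = +35 (against the pins) or 1 to 5 mm less before clamping
- nest (a point): where the middle of the clamped blank's underside belongs: jig x = +35, y = 0, 22 mm above the table, level with the saddle tops; axes as the jig's. The saddles, each 18 mm wide in y, stand at y = -40 and +40 mm. Between them is only the plate (top at 8 mm): room for fingers to straddle the blank's middle, from jig x = -10 mm to past the plate's +x edge
- pins_mid (a point): point midway between the two stop pins, at their top height (44 mm above the table), jig x = +53.5, y = 0; axes as the jig's. The pins, 14 mm in diameter, at y = -40 and +40 mm, face the blank's +x side; the yoke's toes (tops at 35 mm, same y) push on its -x side when the lever is tightened, and at the start leave it 5.5 to 10 mm of play in x
- hub (a point): top of the vertical lever shaft, on its axis, 69 mm above the table, at jig x = -55, y = 0. Its -y axis points along the lever to the grip while the lever has not given. The lever first turns 0.5 to 0.9 rad against a light drag (under 3 N at the grip); how far differs from time to time. Then the clamp is tight and the force climbs steeply
- grip (a point): middle of the lever's upright round black grip, 20 mm in diameter, from 45 to 87 mm above the table, 120 mm from the shaft axis (this point at 66 mm). Tightens clockwise from above. At the click the force on the grip stops climbing, at about 10 N, and the lever gives: it swings on relative to the shaft at that force. The give counts from 4 mm of travel at the grip on and ends hard at 21 mm; over 17 mm is too far
- lever_rod (a point): point on the lever's rod half-way between shaft and grip; the rod is 12 mm thick, its centre 53 mm above the table. Let go after the click, the lever springs back by the give and the clamp stays tight
- screwdriver_mid (a point): centre of a loose screwdriver, 180 x 24 x 24 mm, bystander
- loupe_mid (a point): centre of a loose black loupe, 37 mm in diameter, 22 mm high, bystander
- ferrule_mid (a point): centre of a loose ferrule ring, 23 mm in diameter, 22 mm high, bystander

How it is judged:
On the way, in this order (a step that is already met when the one before it is completed fails the run):
1. the blank lies in the jig, on both saddles between pins and toes, while the lever has not yet clicked (x of blank_mid in the frame of nest between -0.013 and 0.003 m and y of blank_mid in the frame of nest between -0.012 and 0.012 m and z of blank_mid in the frame of nest below 0.013 m and x of grip in the frame of hub above -0.003 m), for 0.2 s.
2. the lever has clicked: it has given by more than 4 mm at the grip, with the blank in the jig (x of grip in the frame of hub below -0.004 m and contact force between jig and blank above 3 N), for 0.04 s.
At the end, for the whole second after the job is handed in: the blank lies on both saddles within 12 mm of the middle lengthwise, within 3 mm of the line against the stop pins and within 0.06 rad of it, held by the jig with more than 3 N of contact force in all; the lever has sprung back from its give (less than 3 mm left at the grip) (x of blank_mid in the frame of nest between -0.003 and 0.003 m and y of blank_mid in the frame of nest between -0.012 and 0.012 m and z of blank_mid in the frame of nest between 0.006 and 0.013 m and angle between the y axis of blank_mid and the y axis of jig, either way round below 0.06 rad and contact force between jig and blank above 3 N and x of grip in the frame of hub above -0.003 m); the robot touches nothing.
It fails at once if the lever is forced on after the click: given by more than 17 mm at the grip (x of grip in the frame of hub below -0.017 m).
It fails at once if the screwdriver, loupe or ferrule is moved by more than 15 mm (distance of any of screwdriver_mid, loupe_mid, ferrule_mid from where it was at the start of the episode above 0.015 m).
It also fails if it takes over 61 s, if anything falls off the work surface, if the arm or the gripper's body presses on something with over 40 N, if the wrist force passes 120 N, or if a joint passes its speed limit or range.

## Working session

There is one attempt and no reset: what is moved stays moved. The work goes in short steps, Python scripts to look and compute and a tool call to move; the robot and the scene stay as the last step left them, time stands still between calls to the robot, and variables do not carry over. Pictures are saved under pics/ and viewed, and the job is handed in when it is done.

Besides the shell and the picture viewer there is one more tool, called after ">>>" as name(argument=value, ...), one argument or row to a line, values as JSON. move_arm: Moves the arm, as the interface text tells. Its arguments: {"type":"object","properties":{"deltas":{"type":"array"},"force":{"type":"number"}},"required":["deltas"]}

```bash
ls; mkdir -p pics; python3 - <<'E'
from workcell import manip, viewer
import cv2,numpy as np
o=manip.get_obs();print({k:np.round(v,3).tolist() for k,v in o.items()})
for n in ["scene","top","wrist"]:
    p,d=viewer.camera(n);cv2.imwrite(f"pics/{n}0.png",p[:,:,::-1]);np.save(f"pics/{n}0_d.npy",d);np.save(f"pics/{n}0.npy",p)
    print(n,viewer.calibration(n))
E
```

```text
pics
{'clock': 0.0, 'joint_pos': [-1.295, 0.333, -0.065, 1.461, 0.022, 1.35, -0.088], 'joint_velocities': [0.001, 0.0, 0.002, 0.002, -0.0, -0.002, 0.001], 'tau': [0.0, -62.546, 0.049, -39.16, 0.016, 0.01, -0.0], 'position': [0.184, 0.597, 0.231], 'ee_rot': [0.149, 0.989, -0.001, -0.0], 'ft_force': [0.245, 0.005, 0.487], 'torque': [-0.029, -0.028, 0.004], 'grip_width': 1.001}
scene {'fx': 498.7413138358448, 'fy': 498.7413138358448, 'cx': 257.5521258285946, 'cy': 200.8325603508172, 'R': array([[-0.63550039, -0.77198292, -0.01347722],
       [-0.36691385,  0.31731173, -0.87446412],
       [ 0.67934784, -0.55077731, -0.48490295]]), 't': array([0.3660512 , 0.24835888, 0.6396309 ])}
top {'fx': 346.86322353629674, 'fy': 346.86322353629674, 'cx': 253.46964290820432, 'cy': 193.97556711367545, 'R': array([[-8.07066399e-03, -9.99967277e-01, -5.56866525e-04],
       [-9.80166205e-01,  8.02112240e-03, -1.98014827e-01],
       [ 1.98012814e-01, -1.05228939e-03, -9.80198867e-01]]), 't': array([0.05309332, 0.53453609, 0.83593466])}
wrist {'fx': 287.0394448076514, 'fy': 287.0394448076514, 'cx': 255.77162731096334, 'cy': 193.4666571638468, 'T_tool_cam': array([[ 2.78616901e-04, -9.55609577e-01, -2.94635807e-01,
         7.66661140e-02],
       [ 9.99999723e-01,  4.69532000e-04, -5.77229405e-04,
        -1.13494937e-03],
       [ 6.89946887e-04, -2.94635565e-01,  9.55609443e-01,
        -1.42520128e-01],
       [ 0.00000000e+00,  0.00000000e+00,  0.00000000e+00,
         1.00000000e+00]])}
```

View pics/scene0.png

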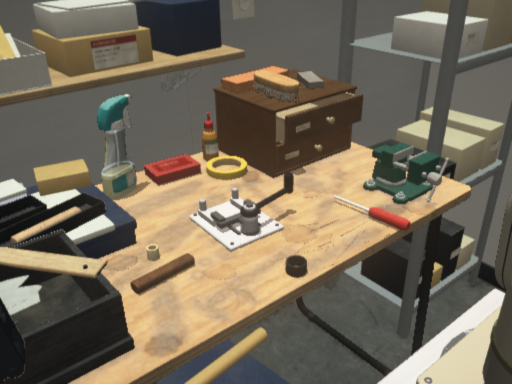

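View pics/top0.png

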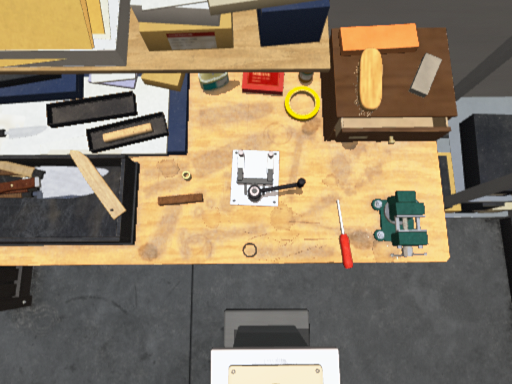

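View pics/wrist0.png

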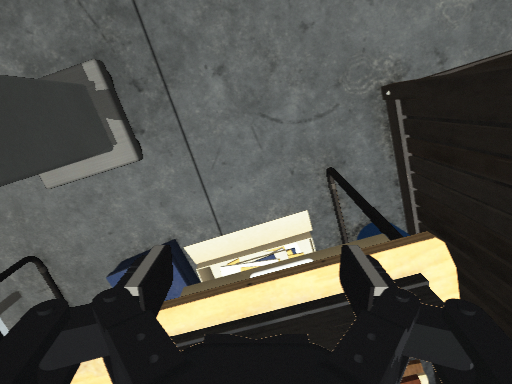

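```bash
python3 - <<'E'
import cv2,numpy as np
p=np.load("pics/top0.npy")[130:220,140:330,::-1];cv2.imwrite("pics/c1.png",cv2.resize(p,None,fx=4,fy=4,interpolation=cv2.INTER_CUBIC))
p=np.load("pics/scene0.npy")[160:300,110:310,::-1];cv2.imwrite("pics/c2.png",cv2.resize(p,None,fx=4,fy=4,interpolation=cv2.INTER_CUBIC))
E
```

```text
(no output)
```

View pics/c1.png

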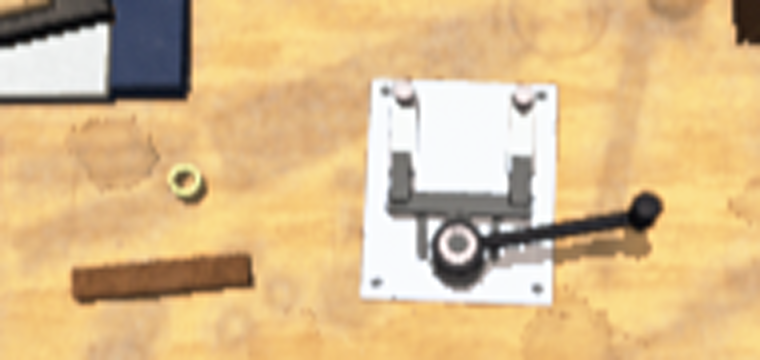

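View pics/c2.png

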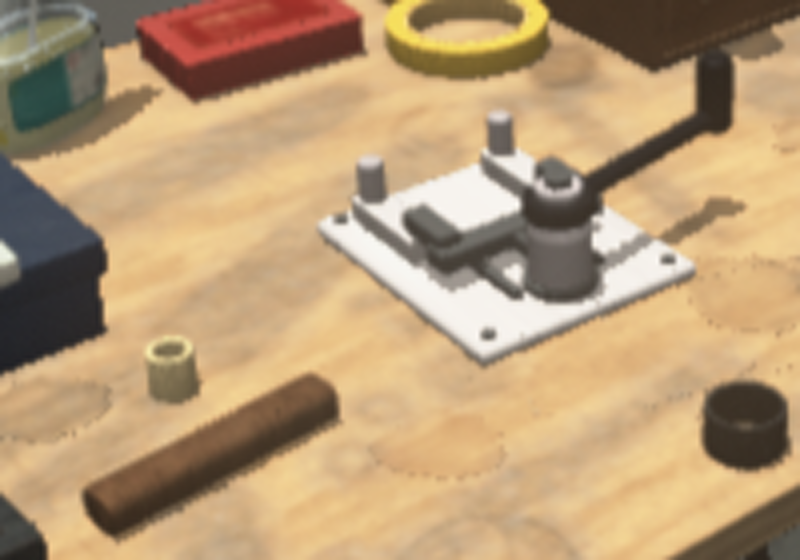

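```bash
cat > h.py <<'E'
import numpy as np,cv2
from workcell import viewer
def ray(c,uv,z):
    uv=np.atleast_2d(np.asarray(uv,float));R,t=c["R"],c["t"]
    d=np.c_[(uv[:,0]-c["cx"])/c["fx"],(uv[:,1]-c["cy"])/c["fy"],np.ones(len(uv))]@R
    o=-R.T@t; s=(z-o[2])/d[:,2]; return o+s[:,None]*d
def proj(c,X):
    q=c["R"]@np.asarray(X)+c["t"]; return np.array([c["fx"]*q[0]/q[2]+c["cx"],c["fy"]*q[1]/q[2]+c["cy"]])
def cloud(c,d):
    v,u=np.mgrid[:384,:512]; q=np.stack([(u-c["cx"])/c["fx"]*d,(v-c["cy"])/c["fy"]*d,d],-1)
    return (q-c["t"])@c["R"]
E
python3 - <<'E'
from h import *
for n in ["top","scene"]:
    c=viewer.calibration(n);p=np.load(f"pics/{n}0.npy");d=np.load(f"pics/{n}0_d.npy");P=cloud(c,d)
    hsv=cv2.cvtColor(p,cv2.COLOR_RGB2HSV)
    x,y,z=P[...,0],P[...,1],P[...,2]
    print("table z",np.median(z[190:196,210:225]) if n=="top" else np.median(z[255:265,200:230]))
    roi=np.zeros(d.shape,bool)
    if n=="top": roi[185:212,150:212]=1
    else: roi[245:300,120:205]=1
    m=roi&(hsv[...,2]<130)&(hsv[...,1]>60)&(hsv[...,0]<20)
    cs,_=cv2.findContours(m.astype(np.uint8),cv2.RETR_EXTERNAL,cv2.CHAIN_APPROX_NONE);k=max(cs,key=cv2.contourArea)
    print(n,"blank px",cv2.minAreaRect(k),m.sum())
    if n=="top":
        pts=ray(c,k[:,0,:],0.019)[:,:2]; r=cv2.minAreaRect((pts*1000).astype(np.float32)); print("blank rect mm",r)
    zz=z[m];print("z",np.percentile(zz,[5,50,95]))
    a=m&(z>0.014);b=P[a][:,:2];print("mean",b.mean(0)); u,s,vt=np.linalg.svd(b-b.mean(0),full_matrices=0);pr=(b-b.mean(0))@vt.T;print("axis",vt[0],pr.min(0),pr.max(0))
    # plate
    roi=np.zeros(d.shape,bool)
    if n=="top": roi[145:210,225:285]=1
    else: roi[185:250,185:290]=1
    m=roi&(hsv[...,1]<40)&(hsv[...,2]>150)&(abs(z-0.008)<0.006)
    cs,_=cv2.findContours(m.astype(np.uint8),cv2.RETR_EXTERNAL,cv2.CHAIN_APPROX_NONE);k=np.concatenate(cs)
    pts=ray(c,k[:,0,:],0.008)[:,:2]; r=cv2.minAreaRect((pts*1000).astype(np.float32)); print("plate",r,cv2.boxPoints(r).round().tolist())
    # tall things: pins, hub, grip
    J=(abs(x-(.5))<.25)&(y<0.12)&(y>-0.2)
    for lo,hi in [(0.036,0.047),(0.06,0.075),(0.078,0.095)]:
        m=J&(z>lo)&(z<hi)
        nn,l,st,ce=cv2.connectedComponentsWithStats(m.astype(np.uint8))
        for i in range(1,nn):
            if st[i,4]>3: 
                q=P[l==i]; print(n,(lo,hi),st[i],q.mean(0).round(4),q.min(0).round(3),q.max(0).round(3))
E
```

```text
table z 0.0006833276853226827
top blank px ((180.5613250732422, 199.97027587890625), (7.587898254394531, 43.8028678894043), 82.56858825683594) 167
blank rect mm ((527.299072265625, 242.422607421875), (20.625329971313477, 115.47943115234375), 7.109724044799805)
z [-0.00086761  0.01638947  0.02115755]
mean [0.52875528 0.23199662]
axis [ 0.12355362 -0.9923379 ] [-0.06875055 -0.0078621 ] [0.04503843 0.01250474]
plate ((591.5327758789062, 45.4293327331543), (128.3339080810547, 153.9851837158203), 87.4585189819336) [[512.0, -15.0], [666.0, -22.0], [671.0, 106.0], [517.0, 113.0]]
top (0.036, 0.047) [326 126   3  10  13] [ 0.7074 -0.1491  0.0423] [ 0.698 -0.153  0.039] [ 0.721 -0.148  0.047]
top (0.036, 0.047) [330 134   6   3  12] [ 0.6968 -0.1644  0.041 ] [ 0.696 -0.173  0.036] [ 0.7   -0.158  0.045]
top (0.036, 0.047) [238 150   6   5  21] [0.6513 0.0824 0.0425] [0.646 0.076 0.038] [0.658 0.089 0.046]
top (0.036, 0.047) [268 151   6   5  22] [0.6478 0.0031 0.0433] [ 0.642 -0.004  0.037] [0.654 0.009 0.047]
top (0.036, 0.047) [238 167   3   4   5] [0.6083 0.0876 0.037 ] [0.603 0.084 0.036]
[... 2642 characters left out ...]
  0.06 ] [ 0.565 -0.054  0.075]
scene (0.06, 0.075) [272 193   4   2   5] [ 0.5522 -0.023   0.0605] [ 0.551 -0.027  0.06 ] [ 0.553 -0.019  0.061]
scene (0.06, 0.075) [258 200   6   4  10] [0.5444 0.0183 0.0606] [0.541 0.011 0.06 ] [0.548 0.025 0.061]
scene (0.06, 0.075) [241 202  17  11 111] [0.5374 0.0519 0.0647] [0.525 0.031 0.06 ] [0.554 0.066 0.072]
scene (0.078, 0.095) [258 136  27  13 160] [ 0.7124 -0.1527  0.0857] [ 0.683 -0.18   0.078] [ 0.75  -0.144  0.095]
scene (0.078, 0.095) [296 141   5   2   5] [ 0.6599 -0.1913  0.0941] [ 0.658 -0.195  0.092] [ 0.662 -0.184  0.095]
scene (0.078, 0.095) [284 172  10   8  65] [ 0.5565 -0.0664  0.0847] [ 0.55  -0.076  0.078] [ 0.568 -0.058  0.09 ]
```

```bash
cat >> h.py <<'E'
from workcell import manip
from scipy.spatial.transform import Rotation as Ro
def plan(pos,yhead_deg,n,start=None):
    """rows from commanded/measured pose to tool-down pose with tool y heading"""
    o=manip.get_obs(); p0=np.array(o["position"]) if start is None else start[0]
    r0=Ro.from_quat(o["ee_rot"]) if start is None else start[1]
    a=np.radians(yhead_deg);y=np.array([np.cos(a),np.sin(a),0]);z=np.array([0,0,-1.]);x=np.cross(y,z)
    r1=Ro.from_matrix(np.c_[x,y,z]); rv=(r0.inv()*r1).as_rotvec()
    pos=np.array(pos); print("from",p0.round(4),"move",(pos-p0).round(4),"turn",np.degrees(rv).round(2))
    for i in range(n):
        R=r0*Ro.from_rotvec(rv*i/n); print(np.r_[R.inv().apply((pos-p0)/n),np.degrees(rv/n)].round(4).tolist())
E
python3 - <<'E'
from h import *
plan((0.527,0.242,0.19),7.1,10)
c=viewer.calibration("top");P=cloud(c,np.load("pics/top0_d.npy"))
m=(P[...,0]<.75)&(P[...,0]>.1)&(P[...,1]>.15)&(P[...,1]<.75); q=P[m];print("max z",q[q[:,2].argmax()],np.percentile(q[:,2],[90,99]))
print("ferrule",ray(c,(140+186/4,130+182/4),.02))
E
```

```text
from [0.1839 0.5971 0.2307] move [ 0.3431 -0.3551 -0.0407] turn [-5.000e-02  3.000e-02  6.578e+01]
[-0.0432, -0.0238, 0.0041, -0.0051, 0.0035, 6.5779]
[-0.0457, -0.0187, 0.0041, -0.0051, 0.0035, 6.5779]
[-0.0475, -0.0134, 0.0041, -0.0051, 0.0035, 6.5779]
[-0.0487, -0.0078, 0.0041, -0.0051, 0.0035, 6.5779]
[-0.0493, -0.0022, 0.0041, -0.0051, 0.0035, 6.5779]
[-0.0493, 0.0035, 0.0041, -0.0051, 0.0035, 6.5779]
[-0.0485, 0.0091, 0.0041, -0.0051, 0.0035, 6.5779]
[-0.0472, 0.0146, 0.0041, -0.0051, 0.0035, 6.5779]
[-0.0452, 0.0199, 0.0041, -0.0051, 0.0035, 6.5779]
[-0.0426, 0.0249, 0.0041, -0.0051, 0.0035, 6.5779]
max z [0.74527741 0.31210925 0.35786672] [0.1111153  0.34609473]
ferrule [[0.59392183 0.22856672 0.02      ]]
```

>>> move_arm(
  deltas=[
    [-0.043,-0.024,0.004,0,0,6.6,-0.1],
    [-0.046,-0.019,0.004,0,0,6.6,-0.1],
    [-0.0475,-0.0135,0.004,0,0,6.6,-0.1],
    [-0.049,-0.008,0.004,0,0,6.6,-0.1],
    [-0.049,-0.002,0.004,0,0,6.6,-0.1],
    [-0.049,0.0035,0.004,0,0,6.6,-0.1],
    [-0.0485,0.009,0.004,0,0,6.6,-0.1],
    [-0.047,0.0145,0.004,0,0,6.6,-0.1],
    [-0.045,0.02,0.004,0,0,6.5,-0.1],
    [-0.0425,0.025,0.004,0,0,6.5,-0.1],
  ],
  force=40,
)

```text
clock: 1.4
position: [0.5268, 0.2407, 0.1911]
ee_rot: [0.663, 0.748, -0.0, -0.0]
ft_force: [-0.3, 0.1, 0.0]
grip_width: 0.452
```

```bash
python3 - <<'E'
from h import *
o=manip.get_obs();p,d=viewer.camera("wrist");cv2.imwrite("pics/w1.png",p[:,:,::-1]);np.save("pics/w1.npy",p);np.save("pics/w1_d.npy",d)
o=manip.get_obs();print(o["clock"],o["position"],o["ee_rot"],o["grip_width"])
np.save("pics/w1_pose.npy",np.r_[o["position"],o["ee_rot"]])
E
```

```text
1.45 [0.53091902 0.23373811 0.19065437] [ 6.68340266e-01  7.43853338e-01 -6.27289179e-04  1.76238092e-03] 0.4441770610949807
```

View pics/w1.png

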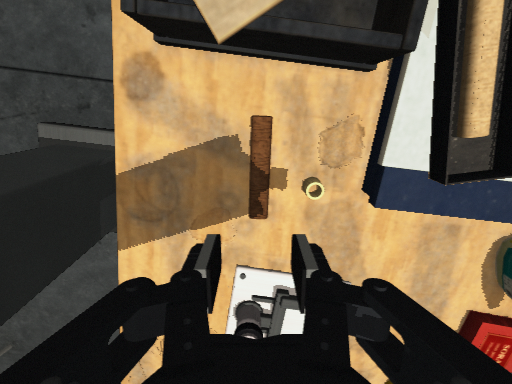

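```bash
cat >> h.py <<'E'
def wcal(o):
    k=viewer.calibration("wrist");T=np.eye(4);T[:3,:3]=Ro.from_quat(o["ee_rot"]).as_matrix();T[:3,3]=o["position"]
    W=T@np.array(k["T_tool_cam"]);c={a:k[a] for a in("fx","fy","cx","cy")};c["R"]=W[:3,:3].T;c["t"]=-W[:3,:3].T@W[:3,3];return c
E
python3 - <<'E'
from h import *
viewer.camera("wrist");o=manip.get_obs();p,d=viewer.camera("wrist");o2=manip.get_obs()
print(o["clock"],o["position"],o2["position"],np.abs(o["joint_velocities"]).max())
c=wcal(o);hsv=cv2.cvtColor(p,cv2.COLOR_RGB2HSV);roi=np.zeros(d.shape,bool);roi[100:235,225:300]=1
P=cloud(c,d)
m=roi&(hsv[...,2]<115)&(hsv[...,0]<20)&(P[...,2]>0.012)
cs,_=cv2.findContours(m.astype(np.uint8),cv2.RETR_EXTERNAL,cv2.CHAIN_APPROX_NONE);k=max(cs,key=cv2.contourArea)
print(cv2.minAreaRect(k)); r=cv2.minAreaRect((ray(c,k[:,0],0.019)[:,:2]*1000).astype(np.float32));print(r)
print(np.percentile(P[m][:,2],[5,50,95]))
b=P[m];print((b[:,:2].min(0)+b[:,:2].max(0))/2,b.mean(0))
E
```

```text
1.5 [0.52916193 0.23596809 0.19077668] [0.52741395 0.23894178 0.19083943] 0.0753542688138086
((257.4269104003906, 162.40103149414062), (20.792320251464844, 103.6156997680664), 2.2025980949401855)
((528.1272583007812, 245.79733276367188), (22.488872528076172, 116.69413757324219), 4.840032577514648)
[0.015279   0.01841585 0.01990395]
[0.53082601 0.24891544] [0.52829926 0.24442073 0.02114812]
```

>>> move_arm(
  deltas=[
    [0,0,0,0,0,0,-0.1],
    [0,0,0,0,0,0,-0.1],
    [0,0,0,0,0,0,-0.1],
  ],
)

```text
clock: 1.92
position: [0.5255, 0.2428, 0.1914]
ee_rot: [0.661, 0.75, 0.0, -0.0]
ft_force: [-0.3, 0.5, 0.2]
grip_width: 0.451
```

```bash
python3 - <<'E'
from h import *
o=manip.get_obs();p,d=viewer.camera("wrist");o2=manip.get_obs()
print(o["clock"],o["position"],o2["position"],np.abs(o["joint_velocities"]).max(),o["grip_width"])
c=wcal(o);hsv=cv2.cvtColor(p,cv2.COLOR_RGB2HSV);roi=np.zeros(d.shape,bool);roi[100:235,225:300]=1
P=cloud(c,d)
m=roi&(hsv[...,2]<115)&(hsv[...,0]<20)&(P[...,2]>0.012)
cs,_=cv2.findContours(m.astype(np.uint8),cv2.RETR_EXTERNAL,cv2.CHAIN_APPROX_NONE);k=max(cs,key=cv2.contourArea)
print(cv2.minAreaRect(k)); r=cv2.minAreaRect((ray(c,k[:,0],0.019)[:,:2]*1000).astype(np.float32));print(r)
plan((r[0][0]/1000,r[0][1]/1000,0.004),6.6,8)
E
```

```text
1.925 [0.52548621 0.242773   0.19139894] [0.52560527 0.24258983 0.19140907] 0.006315121731098447 0.4506943141218698
((260.42327880859375, 168.91693115234375), (20.66347885131836, 102.2782211303711), 2.2906100749969482)
((528.0059814453125, 246.13941955566406), (22.507892608642578, 117.07057189941406), 4.933176517486572)
from [0.5256 0.2426 0.1914] move [ 0.0024  0.0035 -0.1874] turn [ 0.   -0.02  0.56]
[0.0004, 0.0004, 0.0234, 0.0004, -0.0026, 0.07]
[0.0004, 0.0004, 0.0234, 0.0004, -0.0026, 0.07]
[0.0004, 0.0004, 0.0234, 0.0004, -0.0026, 0.07]
[0.0004, 0.0004, 0.0234, 0.0004, -0.0026, 0.07]
[0.0004, 0.0004, 0.0234, 0.0004, -0.0026, 0.07]
[0.0004, 0.0004, 0.0234, 0.0004, -0.0026, 0.07]
[0.0004, 0.0003, 0.0234, 0.0004, -0.0026, 0.07]
[0.0004, 0.0003, 0.0234, 0.0004, -0.0026, 0.07]
```

>>> move_arm(
  deltas=[
    [0.001,0.0015,0.03,0,0,0.9,-0.1],
    [0.001,0.001,0.035,0,0,0.8,-0.1],
    [0,0,0.035,0,0,0,-0.1],
    [0,0,0.03,0,0,0,-0.1],
    [0,0,0.025,0,0,0,-0.1],
    [0,0,0.015,0,0,0,-0.1],
    [0,0,0.01,0,0,0,-0.1],
    [0,0,0.005,0,0,0,-0.1],
    [0,0,0,0,0,0,-0.1],
    [0,0,0,0,0,0,-0.1],
  ],
)

```text
clock: 3.22
position: [0.5287, 0.2444, 0.0069]
ee_rot: [0.673, 0.74, 0.001, 0.0]
ft_force: [-0.1, 0.0, -0.3]
grip_width: 0.449
```

```bash
python3 - <<'E'
from h import *
o=manip.get_obs();print({k:np.round(v,4).tolist() for k,v in o.items() if k in("position","ee_rot","ft_force","grip_width","clock")})
p,d=viewer.camera("wrist");cv2.imwrite("pics/w2.png",p[:,:,::-1])
E
```

```text
{'clock': 3.225, 'position': [0.5287, 0.2444, 0.0069], 'ee_rot': [0.6731, 0.7395, 0.0005, 0.0001], 'ft_force': [-0.0706, 0.0278, -0.2599], 'grip_width': 0.4489}
```

View pics/w2.png

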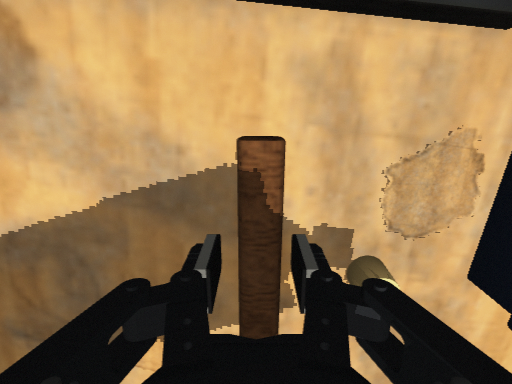

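>>> move_arm(
  deltas=[
    [0,0,0.003,0,0,0,-0.4],
    [0,0,0,0,0,0,-1],
    [0,0,0,0,0,0,-1],
    [0,0,0,0,0,0,-1],
    [0,0,0,0,0,0,-1],
    [0,0,0,0,0,0,-1],
  ],
  force=40,
)

```text
clock: 4.03
position: [0.5285, 0.2443, 0.0035]
ee_rot: [0.673, 0.74, 0.0, 0.0]
ft_force: [1.2, 0.2, 1.7]
grip_width: 0.257
```

```bash
python3 - <<'E'
from h import *
o=manip.get_obs();print({k:np.round(v,4).tolist() for k,v in o.items() if k in("position","ee_rot","ft_force","grip_width","clock")})
plan((o["position"][0],o["position"][1],0.12),5,4)
E
```

```text
{'clock': 4.025, 'position': [0.5285, 0.2443, 0.0035], 'ee_rot': [0.6731, 0.7395, 0.0003, 0.0001], 'ft_force': [1.1675, 0.2227, 1.7425], 'grip_width': 0.2575}
from [0.5285 0.2443 0.0035] move [0.     0.     0.1165] turn [ 0.03 -0.02  0.38]
[0.0, 0.0, -0.0291, 0.0083, -0.0044, 0.0958]
[0.0, 0.0, -0.0291, 0.0083, -0.0044, 0.0958]
[0.0, 0.0, -0.0291, 0.0083, -0.0044, 0.0958]
[0.0, 0.0, -0.0291, 0.0083, -0.0044, 0.0958]
```

>>> move_arm(
  deltas=[
    [0,0,-0.02,0,0,0,-1],
    [0,0,-0.04,0,0,0,-1],
    [0,0,-0.05,0,0,0,-1],
    [0,0,-0.03,0,0,0,-1],
    [0,0,0,0,0,0,-1],
    [0,0,0,0,0,0,-1],
  ],
)

```text
clock: 4.78
position: [0.5277, 0.2439, 0.143]
ee_rot: [0.673, 0.74, -0.0, -0.0]
ft_force: [-0.1, 0.4, -0.7]
grip_width: 0.256
```

```bash
python3 - <<'E'
from h import *
viewer.camera("wrist")
o=manip.get_obs();p,d=viewer.camera("wrist");cv2.imwrite("pics/w3.png",p[:,:,::-1]);np.save("pics/w3.npy",p);np.save("pics/w3_d.npy",d)
print({k:np.round(v,4).tolist() for k,v in o.items() if k in("position","ee_rot","ft_force","grip_width","clock")})
p,d=viewer.camera("scene");cv2.imwrite("pics/s3.png",p[:,:,::-1])
plan((0.629,0.044,0.14),-2.5,8)
E
```

```text
{'clock': 4.825, 'position': [0.5275, 0.2438, 0.1425], 'ee_rot': [0.6731, 0.7395, -0.0008, -0.0003], 'ft_force': [-0.4961, -0.3048, -0.3486], 'grip_width': 0.2595}
from [0.5276 0.2438 0.1422] move [ 0.1014 -0.1998 -0.0022] turn [-0.11  0.06  7.88]
[-0.0261, 0.0103, 0.0003, -0.0131, 0.0081, 0.9849]
[-0.0259, 0.0107, 0.0003, -0.0131, 0.0081, 0.9849]
[-0.0257, 0.0112, 0.0003, -0.0131, 0.0081, 0.9849]
[-0.0255, 0.0116, 0.0003, -0.0131, 0.0081, 0.9849]
[-0.0253, 0.012, 0.0003, -0.0131, 0.0081, 0.9849]
[-0.0251, 0.0125, 0.0003, -0.0131, 0.0081, 0.9849]
[-0.0249, 0.0129, 0.0003, -0.0131, 0.0081, 0.9849]
[-0.0246, 0.0133, 0.0003, -0.0131, 0.0081, 0.9849]
```

View pics/w3.png

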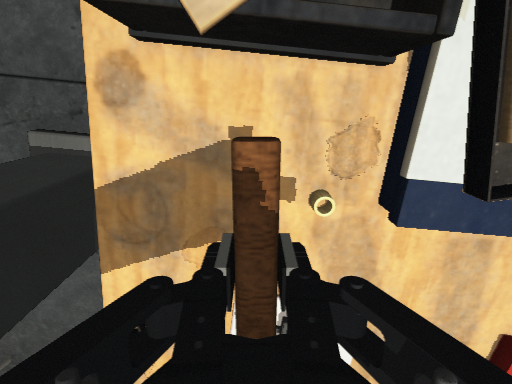

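View pics/s3.png

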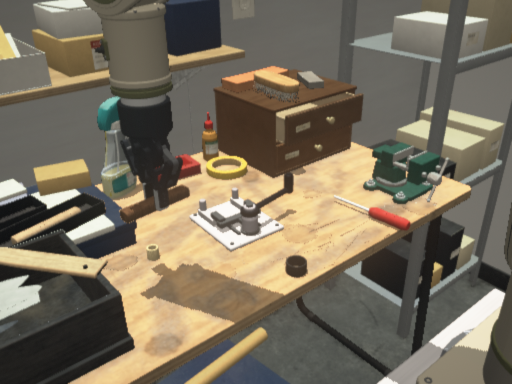

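```bash
python3 - <<'E'
from h import *
o={"position":[0,0,0],"ee_rot":[0,0,0,1]}; c=wcal(o)
for uv in [(233,139),(280,139),(256,136),(233,200),(280,200),(233,235),(279,235)]: print(uv,ray(c,uv,-0.0155).round(4))
d=np.load("pics/w3_d.npy");P=cloud(c,d);print(P[145:230:20,256].round(4))
E
```

```text
(233, 139) [[ 0.0606 -0.0114 -0.0155]]
(280, 139) [[ 0.0607  0.0092 -0.0155]]
(256, 136) [[ 0.0619 -0.0013 -0.0155]]
(233, 200) [[ 0.0325 -0.0121 -0.0155]]
(280, 200) [[ 0.0325  0.0099 -0.0155]]
(233, 235) [[ 0.0146 -0.0125 -0.0155]]
(279, 235) [[ 0.0146  0.0098 -0.0155]]
[[ 0.0581 -0.0013 -0.0161]
 [ 0.0491 -0.0013 -0.0156]
 [ 0.0397 -0.0013 -0.0152]
 [ 0.0299 -0.0013 -0.0152]
 [ 0.0197 -0.0013 -0.0152]]
```

>>> move_arm(
  deltas=[
    [-0.026,0.0105,0,0,0,1,-1],
    [-0.026,0.0105,0,0,0,1,-1],
    [-0.0255,0.011,0,0,0,1,-1],
    [-0.0255,0.0115,0,0,0,1,-1],
    [-0.0255,0.012,0,0,0,1,-1],
    [-0.025,0.0125,0,0,0,1,-1],
    [-0.025,0.013,0,0,0,1,-1],
    [-0.0245,0.0135,0,0,0,0.9,-1],
    [0,0,0,0,0,0,-1],
    [0,0,0,0,0,0,-1],
  ],
)

```text
clock: 6.18
position: [0.6294, 0.0439, 0.1431]
ee_rot: [0.723, 0.691, -0.0, -0.0]
ft_force: [0.0, -0.0, -0.8]
grip_width: 0.258
```

```bash
python3 - <<'E'
from h import *
o=manip.get_obs();p,d=viewer.camera("wrist");cv2.imwrite("pics/w4.png",p[:,:,::-1]);np.save("pics/w4.npy",p);np.save("pics/w4_d.npy",d);np.save("pics/w4_pose.npy",np.r_[o["position"],o["ee_rot"]])
print({k:np.round(v,4).tolist() for k,v in o.items() if k in("position","ee_rot","ft_force","grip_width","clock")})
p,d=viewer.camera("top");cv2.imwrite("pics/t4.png",cv2.resize(p[120:230,180:340,::-1],None,fx=5,fy=5,interpolation=cv2.INTER_CUBIC))
E
```

```text
{'clock': 6.175, 'position': [0.6294, 0.0439, 0.1431], 'ee_rot': [0.7227, 0.6912, -0.0, -0.0003], 'ft_force': [0.0497, -0.0464, -0.8055], 'grip_width': 0.2583}
```

View pics/w4.png

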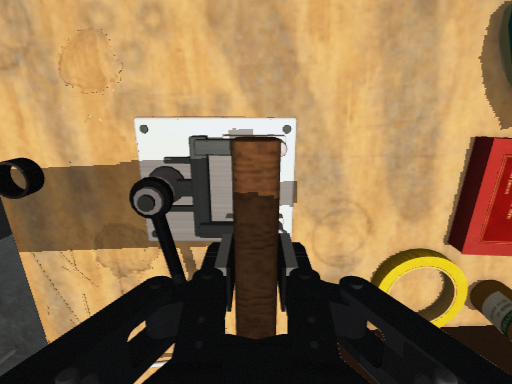

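View pics/t4.png

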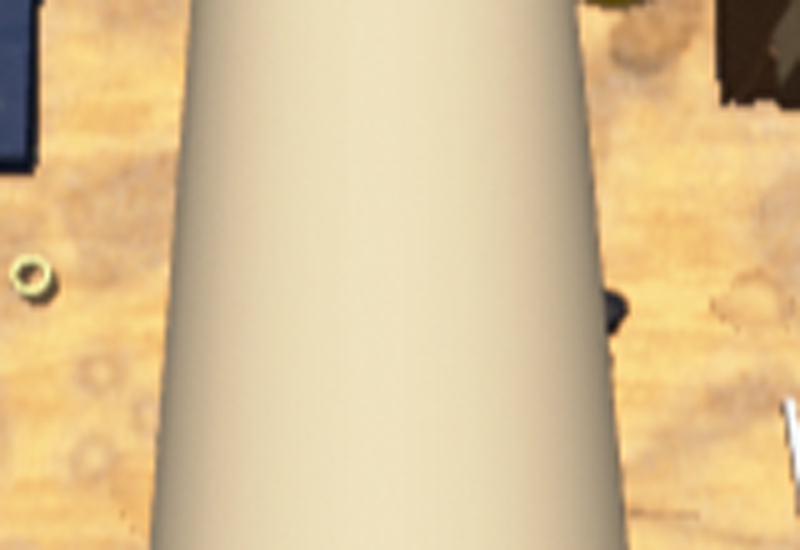

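```bash
python3 - <<'E'
from h import *
q=np.load("pics/w4_pose.npy");c=wcal({"position":q[:3],"ee_rot":q[3:]})
p=np.load("pics/w4.npy");d=np.load("pics/w4_d.npy");P=cloud(c,d)
a=ray(c,[(134.5,117),(296,118)],.008);print(a.round(4)); e=a[1]-a[0];print(np.linalg.norm(e),np.degrees(np.arctan2(e[1],e[0])))
ex=e[:2]/np.linalg.norm(e);ey=np.array([-ex[1],ex[0]])
mid=a.mean(0)[:2];print("origin",mid+5e-3*ex-65e-3*ey)
print("hub bolt",ray(c,(148,200),.069))
cv2.imwrite("pics/c4.png",cv2.resize(p[100:300,110:310,::-1],None,fx=3,fy=3,interpolation=cv2.INTER_CUBIC))
# toes: in jig frame using top-derived origin
o=np.array([.5965,.0452]);t=np.radians(-2.5);R=np.array([[np.cos(t),np.sin(t)],[-np.sin(t),np.cos(t)]])
J=(P[...,:2]-o)@R.T; m=(abs(P[...,2]-.035)<.003)&(abs(J[...,0])<.06)&(abs(J[...,1])<.06); 
b=J[m];print(m.sum(),np.percentile(b,[1,50,99],0).round(4)); 
m2=m&(J[...,1]>.03);print("toe+",J[m2].max(0),J[m2].min(0)); v,u=np.where(m2);print(u.min(),u.max(),v.min(),v.max())
E
```

```text
[[0.5169 0.1125 0.008 ]
 [0.6679 0.1049 0.008 ]]
0.1512569504056017 -2.873299370282831
origin [0.59412118 0.04353408]
hub bolt [[0.54200536 0.04985263 0.069     ]]
1117 [[-0.0532 -0.0468]
 [-0.0087  0.0334]
 [ 0.0529  0.0461]]
toe+ [0.05309263 0.0462725 ] [-0.02374184  0.03212403]
193 281 139 155
```

View pics/c4.png

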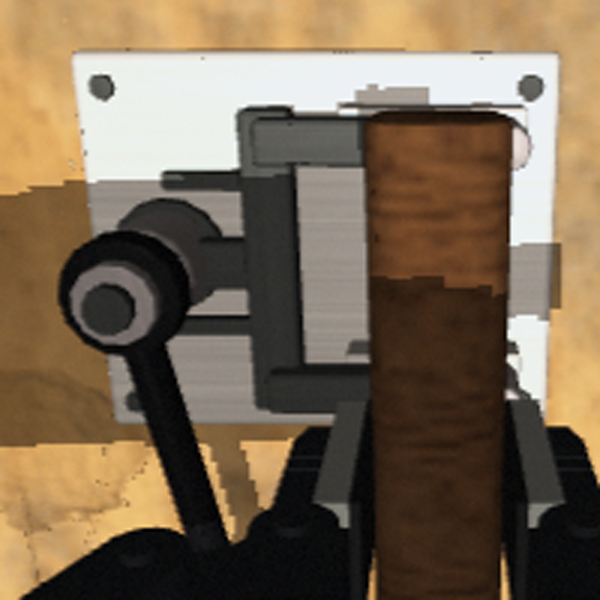

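>>> move_arm(
  deltas=[
    [-0.002,-0.0025,0.02,0,0,0.2,-1],
    [0,0,0.03,0,0,0,-1],
    [0,0,0.025,0,0,0,-1],
    [0,0,0.015,0,0,0,-1],
    [0,0,0.01,0,0,0,-1],
    [0,0,0.007,0,0,0,-1],
    [0,0,0.005,0,0,0,-1],
    [0,0,0.003,0,0,0,-1],
    [0,0,0,0,0,0,-1],
    [0,0,0,0,0,0,-1],
  ],
)

```text
clock: 7.52
position: [0.627, 0.0423, 0.0286]
ee_rot: [0.724, 0.69, 0.0, 0.0]
ft_force: [-0.1, -0.0, -0.2]
grip_width: 0.26
```

```bash
python3 - <<'E'
from h import *
o=manip.get_obs()
print({k:np.round(v,4).tolist() for k,v in o.items() if k in("position","ee_rot","ft_force","grip_width","clock")})
p,d=viewer.camera("scene");cv2.imwrite("pics/s5.png",cv2.resize(p[150:260,170:310,::-1],None,fx=5,fy=5,interpolation=cv2.INTER_CUBIC))
p,d=viewer.camera("wrist");cv2.imwrite("pics/w5.png",p[:,:,::-1])
E
```

```text
{'clock': 7.525, 'position': [0.627, 0.0423, 0.0286], 'ee_rot': [0.7237, 0.6901, 0.0002, 0.0001], 'ft_force': [-0.1267, -0.0297, -0.2173], 'grip_width': 0.2598}
```

View pics/s5.png

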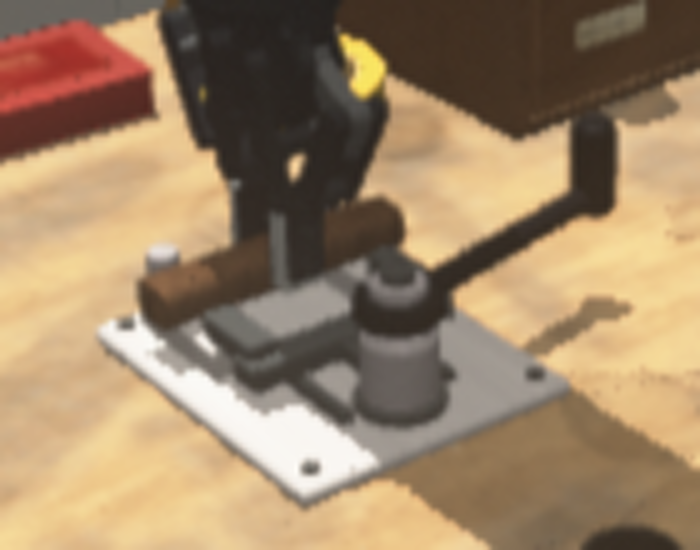

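View pics/w5.png

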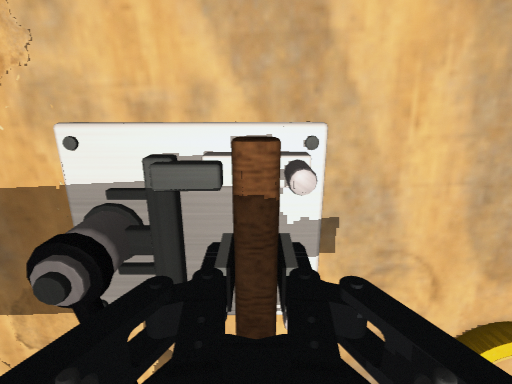

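>>> move_arm(
  deltas=[
    [0,0,0.002,0,0,0,-1],
    [0,0,0.0015,0,0,0,-1],
    [0,0,0,0,0,0,-1],
  ],
)

```text
clock: 8.0
position: [0.6269, 0.0424, 0.0255]
ee_rot: [0.724, 0.69, 0.0, -0.0]
ft_force: [-4.3, -0.2, 7.6]
grip_width: 0.258
```

>>> move_arm(
  deltas=[
    [0,0,0,0,0,0,-0.25],
    [0,0,0,0,0,0,-0.2],
    [0,0,0,0,0,0,-0.2],
    [0,0,0,0,0,0,-0.2],
  ],
)

```text
clock: 8.5
position: [0.6268, 0.0424, 0.0247]
ee_rot: [0.724, 0.69, -0.0, -0.0]
ft_force: [0.6, -0.6, -0.3]
grip_width: 0.403
```

```bash
python3 - <<'E'
from h import *
o=manip.get_obs()
print({k:np.round(v,4).tolist() for k,v in o.items() if k in("position","ee_rot","ft_force","grip_width","clock")})
p,d=viewer.camera("wrist");cv2.imwrite("pics/w6.png",p[:,:,::-1])
E
```

```text
{'clock': 8.5, 'position': [0.6268, 0.0424, 0.0247], 'ee_rot': [0.7237, 0.6902, -0.0, -0.0], 'ft_force': [0.6048, -0.5757, -0.3082], 'grip_width': 0.4026}
```

View pics/w6.png

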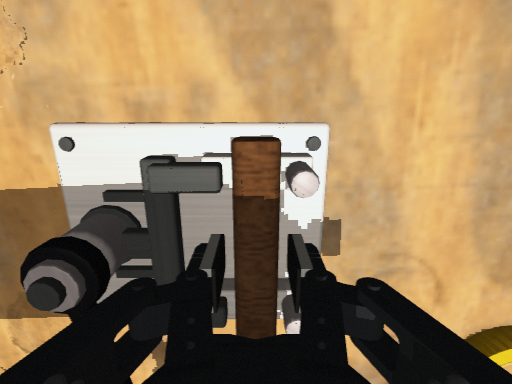

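>>> move_arm(
  deltas=[
    [0,0,-0.015,0,0,0,-0.2],
    [0,0,-0.03,0,0,0,-0.2],
    [0,0,-0.045,0,0,0,-0.2],
    [0,0,-0.05,0,0,-1,-0.2],
    [-0.04,-0.016,0,0,0,-2,-0.1],
    [-0.04,-0.016,0,0,0,-3,-0.1],
    [-0.04,-0.016,0,0,0,-3,-0.1],
    [-0.04,-0.016,0,0,0,-3,-0.1],
    [0,0,0,0,0,0,-0.1],
    [0,0,0,0,0,0,-0.1],
  ],
)

```text
clock: 9.8
position: [0.569, -0.119, 0.1655]
ee_rot: [0.648, 0.762, 0.001, 0.0]
ft_force: [-0.5, 0.5, -0.3]
grip_width: 0.449
```

```bash
python3 - <<'E'
from h import *
viewer.camera("wrist")
o=manip.get_obs();p,d=viewer.camera("wrist");cv2.imwrite("pics/w7.png",p[:,:,::-1]);np.save("pics/w7.npy",p);np.save("pics/w7_d.npy",d);np.save("pics/w7_pose.npy",np.r_[o["position"],o["ee_rot"]])
print({k:np.round(v,4).tolist() for k,v in o.items() if k in("position","ee_rot","ft_force","grip_width","clock")})
c=wcal(o);P=cloud(c,d)
J=(abs(P[...,0]-.56)<.05)&(abs(P[...,1]+.07)<.05)
for lo,hi in [(.078,.095),(.083,.092)]:
    m=J&(P[...,2]>lo)&(P[...,2]<hi);n,l,st,ce=cv2.connectedComponentsWithStats(m.astype(np.uint8))
    for i in range(1,n):
        if st[i,4]>10:q=P[l==i];print(st[i],q.mean(0).round(4),q.min(0).round(4),q.max(0).round(4))
E
```

```text
{'clock': 9.85, 'position': [0.5691, -0.1184, 0.1653], 'ee_rot': [0.6472, 0.7623, 0.0005, 0.0], 'ft_force': [0.744, 0.4774, 0.2629], 'grip_width': 0.4485}
[241 128  26  26 504] [ 0.5579 -0.0708  0.0859] [ 0.5481 -0.0813  0.0783] [ 0.5676 -0.0617  0.0886]
[241 129  25  25 461] [ 0.5578 -0.071   0.0862] [ 0.5483 -0.0805  0.083 ] [ 0.5669 -0.0623  0.0886]
```

View pics/w7.png

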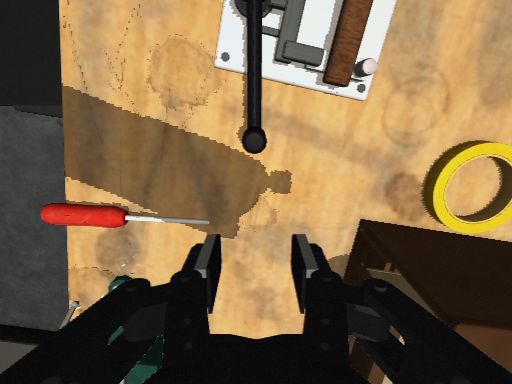

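>>> move_arm(
  deltas=[
    [0.024,-0.001,0,0,0,0,-0.1],
    [0.0245,-0.001,0.01,0,0,0,-0.1],
    [0,0,0.02,0,0,0,-0.1],
    [0,0,0.025,0,0,0,-0.1],
    [0,0,0.025,0,0,0,-0.1],
    [0,0,0.015,0,0,0,-0.1],
    [0,0,0.007,0,0,0,-0.1],
    [0,0,0,0,0,0,-0.1],
    [0,0,0,0,0,0,-0.1],
  ],
)

```text
clock: 11.02
position: [0.5594, -0.072, 0.0636]
ee_rot: [0.648, 0.762, 0.0, 0.0]
ft_force: [0.3, 0.1, -1.1]
grip_width: 0.45
```

```bash
python3 - <<'E'
from h import *
o=manip.get_obs();p,d=viewer.camera("wrist");cv2.imwrite("pics/w8.png",p[:,:,::-1])
print({k:np.round(v,4).tolist() for k,v in o.items() if k in("position","ee_rot","ft_force","grip_width","clock")})
p,d=viewer.camera("scene");cv2.imwrite("pics/s8.png",cv2.resize(p[120:260,170:330,::-1],None,fx=4,fy=4,interpolation=cv2.INTER_CUBIC))
E
```

```text
{'clock': 11.025, 'position': [0.5594, -0.072, 0.0636], 'ee_rot': [0.6476, 0.762, 0.0005, 0.0004], 'ft_force': [0.2616, 0.0763, -1.124], 'grip_width': 0.45}
```

View pics/w8.png

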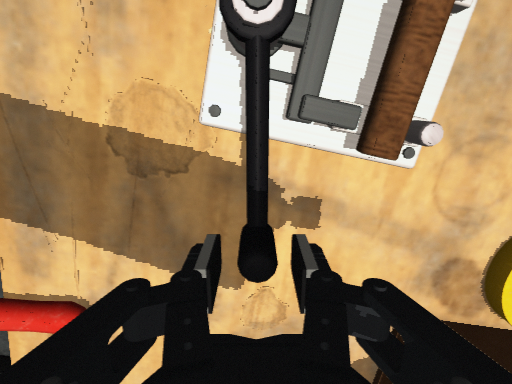

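View pics/s8.png

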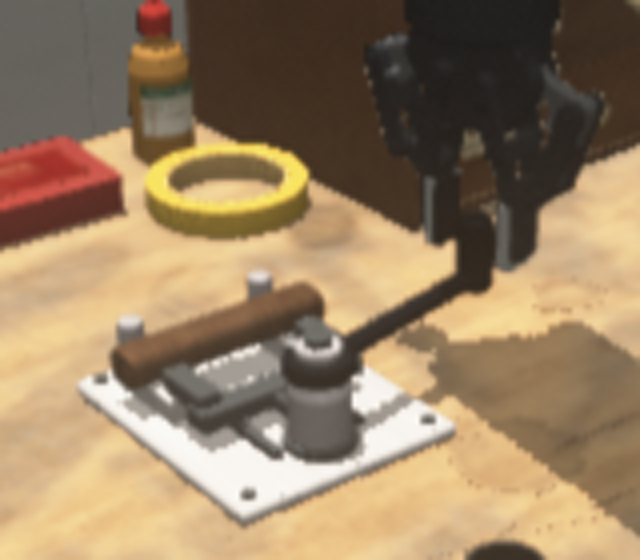

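>>> move_arm(
  deltas=[
    [0,0,0,0,0,0,-0.4],
    [0,0,0,0,0,0,-1],
    [0,0,0,0,0,0,-1],
    [0,0,0,0,0,0,-1],
    [0,0,0,0,0,0,-1],
  ],
  force=30,
)

```text
clock: 11.75
position: [0.5592, -0.0722, 0.0631]
ee_rot: [0.648, 0.762, 0.0, 0.0]
ft_force: [0.9, -0.2, 4.5]
grip_width: 0.218
```

```bash
cat >> h.py <<'E'
HUB=np.array([0.5411,0.0476])
def st():
    o=manip.get_obs();p=o["position"];v=p[:2]-HUB;r=np.linalg.norm(v);a=np.arctan2(v[1],v[0]);t=np.array([np.sin(a),-np.cos(a)])
    f=o["ft_force"];R=Ro.from_quat(o["ee_rot"]).as_matrix()
    print(f"t={o['clock']:.2f} pos {p.round(4)} r={r*1000:.1f} ang={np.degrees(a):.2f} arc={a*-120:.1f} head={np.degrees(np.arctan2(R[1,1],R[0,1])):.2f} Ftan={f[:2]@t:.2f} Frad={f[:2]@v/r:.2f} f={f.round(1)} g={o['grip_width']:.3f}")
E
python3 - <<'E'
from h import *
st()
# arc rows: chord per 3 deg clockwise, tool y along +x side so tangent cw = -tool y
for dg in (1,2,3,5): 
    th=np.radians(dg);r=.120
    print(dg,"dy",-r*np.sin(th),"dx",r*(1-np.cos(th)))
E
```

```text
t=11.75 pos [ 0.5592 -0.0722  0.0631] r=121.1 ang=-81.40 arc=170.5 head=9.28 Ftan=-0.90 Frad=0.33 f=[ 0.9 -0.2  4.5] g=0.218
1 dy -0.0020942887724740215 dx 1.827658123304765e-05
2 dy -0.004187939604300116 dx 7.310075770850854e-05
3 dy -0.00628031474915326 dx 0.00016445582945114
5 dy -0.010458689129718979 dx 0.00045663622899053455
```

>>> move_arm(
  deltas=[
    [0.0001,-0.004,0,0,0,2,-1],
    [0.0002,-0.0063,0,0,0,3,-1],
    [0.0002,-0.0063,0,0,0,3,-1],
    [0.0001,-0.0063,0,0,0,3,-1],
    [0.0002,-0.0063,0,0,0,3,-1],
    [0.0002,-0.0063,0,0,0,3,-1],
    [0.0001,-0.0063,0,0,0,3,-1],
    [0.0001,-0.0042,0,0,0,2,-1],
    [0,0,0,0,0,0,-1],
  ],
)

```text
clock: 12.88
position: [0.5128, -0.0704, 0.0629]
ee_rot: [0.781, 0.624, 0.0, -0.0]
ft_force: [-1.0, -0.5, 5.4]
grip_width: 0.217
```

```bash
python3 -c "
from h import *
st()"
```

```text
t=12.88 pos [ 0.5128 -0.0704  0.0629] r=121.4 ang=-103.49 arc=216.8 head=-12.76 Ftan=0.90 Frad=0.73 f=[-1.  -0.5  5.4] g=0.217
```

>>> move_arm(
  deltas=[
    [0.0001,-0.0042,0,0,0,2,-1],
    [0.0001,-0.0042,0,0,0,2,-1],
    [0,-0.0021,0,0,0,1,-1],
  ],
)

```text
clock: 13.25
position: [0.5032, -0.0677, 0.063]
ee_rot: [0.808, 0.59, 0.0, 0.0]
ft_force: [1.6, -0.7, 5.1]
grip_width: 0.221
```

```bash
python3 -c "
from h import *
st()"
```

```text
t=13.25 pos [ 0.5032 -0.0677  0.063 ] r=121.4 ang=-108.21 arc=226.6 head=-17.76 Ftan=-1.77 Frad=0.17 f=[ 1.6 -0.7  5.1] g=0.221
```

>>> move_arm(
  deltas=[
    [0,-0.0021,0,0,0,1,-1],
    [0,-0.0021,0,0,0,1,-1],
    [0,0,0,0,0,0,-1],
  ],
)

```text
clock: 13.62
position: [0.499, -0.0663, 0.0629]
ee_rot: [0.818, 0.575, 0.0, -0.0]
ft_force: [1.4, 0.7, 5.5]
grip_width: 0.219
```

```bash
python3 -c "
from h import *
st()"
```

```text
t=13.62 pos [ 0.499  -0.0663  0.0629] r=121.5 ang=-110.29 arc=231.0 head=-19.74 Ftan=-1.07 Frad=-1.16 f=[1.4 0.7 5.5] g=0.219
```

>>> move_arm(
  deltas=[
    [0,-0.0021,0,0,0,1,-1],
    [0,-0.0021,0,0,0,1,-1],
  ],
)

```text
clock: 13.88
position: [0.4953, -0.0649, 0.0629]
ee_rot: [0.828, 0.561, 0.0, 0.0]
ft_force: [1.6, 0.1, 4.9]
grip_width: 0.218
```

```bash
python3 -c "
from h import *
st()"
```

```text
t=13.88 pos [ 0.4953 -0.0649  0.0629] r=121.5 ang=-112.17 arc=234.9 head=-21.75 Ftan=-1.44 Frad=-0.72 f=[1.6 0.1 4.9] g=0.218
```

>>> move_arm(
  deltas=[
    [0,-0.0021,0,0,0,1,-1],
    [0,-0.0021,0,0,0,1,-1],
  ],
)

```text
clock: 14.12
position: [0.4914, -0.0633, 0.0629]
ee_rot: [0.837, 0.546, 0.0, 0.0]
ft_force: [2.3, 0.4, 5.1]
grip_width: 0.219
```

```bash
python3 -c "
from h import *
st()"
```

```text
t=14.12 pos [ 0.4914 -0.0633  0.0629] r=121.5 ang=-114.16 arc=239.1 head=-23.75 Ftan=-1.92 Frad=-1.33 f=[2.3 0.4 5.1] g=0.219
```

>>> move_arm(
  deltas=[
    [0,-0.0021,0,0,0,1,-1],
    [0,-0.0021,0,0,0,1,-1],
  ],
)

```text
clock: 14.38
position: [0.4875, -0.0615, 0.0629]
ee_rot: [0.847, 0.532, 0.0, 0.0]
ft_force: [2.0, 0.1, 5.0]
grip_width: 0.22
```

```bash
python3 -c "
from h import *
st()"
```

```text
t=14.38 pos [ 0.4875 -0.0615  0.0629] r=121.6 ang=-116.15 arc=243.3 head=-25.75 Ftan=-1.77 Frad=-0.95 f=[2.  0.1 5. ] g=0.220
```

>>> move_arm(
  deltas=[
    [0,-0.0021,0,0,0,1,-1],
    [0,-0.0021,0,0,0,1,-1],
  ],
)

```text
clock: 14.62
position: [0.4837, -0.0596, 0.0629]
ee_rot: [0.856, 0.517, 0.0, -0.0]
ft_force: [3.6, 1.3, 4.6]
grip_width: 0.222
```

```bash
python3 -c "
from h import *
st()"
```

```text
t=14.62 pos [ 0.4837 -0.0596  0.0629] r=121.6 ang=-118.18 arc=247.5 head=-27.76 Ftan=-2.53 Frad=-2.82 f=[3.6 1.3 4.6] g=0.222
```

>>> move_arm(
  deltas=[
    [0.0004,-0.0021,0,0,0,1,-1],
    [0.0003,-0.0021,0,0,0,1,-1],
  ],
)

```text
clock: 14.88
position: [0.48, -0.0575, 0.0628]
ee_rot: [0.865, 0.502, -0.0, 0.0]
ft_force: [1.1, -1.2, 5.8]
grip_width: 0.218
```

```bash
python3 -c "
from h import *
st()"
```

```text
t=14.88 pos [ 0.48   -0.0575  0.0628] r=121.6 ang=-120.15 arc=251.6 head=-29.79 Ftan=-1.54 Frad=0.53 f=[ 1.1 -1.2  5.8] g=0.218
```

>>> move_arm(
  deltas=[
    [0.0002,-0.0021,0,0,0,1,-1],
  ],
)

```text
clock: 15.0
position: [0.4783, -0.0565, 0.0628]
ee_rot: [0.869, 0.494, -0.0, 0.0]
ft_force: [1.3, -1.5, 7.3]
grip_width: 0.217
```

```bash
python3 -c "
from h import *
st()"
```

```text
t=15.00 pos [ 0.4783 -0.0565  0.0628] r=121.6 ang=-121.12 arc=253.7 head=-30.80 Ftan=-1.91 Frad=0.65 f=[ 1.3 -1.5  7.3] g=0.217
```

>>> move_arm(
  deltas=[
    [0.0001,-0.0021,0,0,0,1,-1],
    [0.0001,-0.0021,0,0,0,1,-1],
  ],
)

```text
clock: 15.25
position: [0.4747, -0.0542, 0.0628]
ee_rot: [0.878, 0.479, -0.0, 0.0]
ft_force: [1.2, -2.0, 7.9]
grip_width: 0.219
```

```bash
python3 -c "
from h import *
st()"
```

```text
t=15.25 pos [ 0.4747 -0.0542  0.0628] r=121.6 ang=-123.10 arc=257.8 head=-32.81 Ftan=-2.10 Frad=1.03 f=[ 1.2 -2.   7.9] g=0.219
```

>>> move_arm(
  deltas=[
    [0.0001,-0.0021,0,0,0,1,-1],
  ],
)

```text
clock: 15.38
position: [0.4729, -0.0531, 0.0628]
ee_rot: [0.882, 0.471, -0.0, 0.0]
ft_force: [-0.2, -1.8, 6.9]
grip_width: 0.224
```

```bash
python3 -c "
from h import *
st()"
```

```text
t=15.38 pos [ 0.4729 -0.0531  0.0628] r=121.6 ang=-124.09 arc=259.9 head=-33.81 Ftan=-0.83 Frad=1.67 f=[-0.2 -1.8  6.9] g=0.224
```

>>> move_arm(
  deltas=[
    [0,-0.0021,0,0,0,1,-1],
    [0,-0.0021,0,0,0,1,-1],
  ],
)

```text
clock: 15.62
position: [0.4696, -0.0508, 0.0629]
ee_rot: [0.89, 0.455, -0.0, 0.0]
ft_force: [1.0, -2.3, 6.8]
grip_width: 0.22
```

```bash
python3 -c "
from h import *
st()"
```

```text
t=15.62 pos [ 0.4696 -0.0508  0.0629] r=121.6 ang=-126.00 arc=263.9 head=-35.81 Ftan=-2.15 Frad=1.24 f=[ 1.  -2.3  6.8] g=0.220
```

>>> move_arm(
  deltas=[
    [0,-0.0021,0,0,0,1,-1],
  ],
)

```text
clock: 15.75
position: [0.4682, -0.0497, 0.0629]
ee_rot: [0.894, 0.448, 0.0, 0.001]
ft_force: [5.1, -4.1, 5.5]
grip_width: 0.218
```

```bash
python3 -c "
from h import *
st()"
```

```text
t=15.75 pos [ 0.4682 -0.0497  0.0629] r=121.6 ang=-126.82 arc=265.6 head=-36.81 Ftan=-6.52 Frad=0.20 f=[ 5.1 -4.1  5.5] g=0.218
```

>>> move_arm(
  deltas=[
    [0,-0.001,0,0,0,0.5,-1],
  ],
)

```text
clock: 15.88
position: [0.4681, -0.0495, 0.0631]
ee_rot: [0.896, 0.444, 0.001, 0.001]
ft_force: [5.7, -5.3, 2.8]
grip_width: 0.222
```

```bash
python3 -c "
from h import *
st()"
```

```text
t=15.88 pos [ 0.4681 -0.0495  0.0631] r=121.5 ang=-126.95 arc=265.9 head=-37.30 Ftan=-7.76 Frad=0.80 f=[ 5.7 -5.3  2.8] g=0.222
```

>>> move_arm(
  deltas=[
    [0,-0.001,0,0,0,0.5,-1],
  ],
)

```text
clock: 16.0
position: [0.4674, -0.049, 0.0631]
ee_rot: [0.898, 0.44, 0.001, 0.001]
ft_force: [6.6, -5.3, 2.9]
grip_width: 0.22
```

```bash
python3 -c "
from h import *
st()"
```

```text
t=16.00 pos [ 0.4674 -0.049   0.0631] r=121.5 ang=-127.34 arc=266.7 head=-37.79 Ftan=-8.46 Frad=0.18 f=[ 6.6 -5.3  2.9] g=0.220
```

>>> move_arm(
  deltas=[
    [0,-0.001,0,0,0,0.5,-1],
  ],
)

```text
clock: 16.12
position: [0.4666, -0.0484, 0.0631]
ee_rot: [0.9, 0.436, 0.001, 0.001]
ft_force: [5.9, -5.9, 2.8]
grip_width: 0.217
```

```bash
python3 -c "
from h import *
st()"
```

```text
t=16.12 pos [ 0.4666 -0.0484  0.0631] r=121.5 ang=-127.80 arc=267.7 head=-38.29 Ftan=-8.28 Frad=1.08 f=[ 5.9 -5.9  2.8] g=0.217
```

>>> move_arm(
  deltas=[
    [0,-0.001,0,0,0,0.5,-1],
    [0,-0.001,0,0,0,0.5,-1],
  ],
)

```text
clock: 16.38
position: [0.465, -0.0472, 0.0631]
ee_rot: [0.904, 0.428, 0.001, 0.001]
ft_force: [6.1, -5.4, 3.0]
grip_width: 0.219
```

```bash
python3 -c "
from h import *
st()"
```

```text
t=16.38 pos [ 0.465  -0.0472  0.0631] r=121.5 ang=-128.75 arc=269.7 head=-39.29 Ftan=-8.15 Frad=0.36 f=[ 6.1 -5.4  3. ] g=0.219
```

>>> move_arm(
  deltas=[
    [0,-0.001,0,0,0,0.5,-1],
    [0,-0.001,0,0,0,0.5,-1],
  ],
)

```text
clock: 16.62
position: [0.4635, -0.0459, 0.0631]
ee_rot: [0.907, 0.42, 0.001, 0.001]
ft_force: [5.6, -5.8, 2.4]
grip_width: 0.219
```

```bash
python3 -c "
from h import *
st()"
```

```text
t=16.62 pos [ 0.4635 -0.0459  0.0631] r=121.5 ang=-129.70 arc=271.6 head=-40.29 Ftan=-8.00 Frad=0.86 f=[ 5.6 -5.8  2.4] g=0.219
```

>>> move_arm(
  deltas=[
    [0,-0.001,0,0,0,0.5,-1],
    [0,-0.001,0,0,0,0.5,-1],
    [0,-0.001,0,0,0,0.5,-1],
    [0,-0.001,0,0,0,0.5,-1],
    [0,0,0,0,0,0,-1],
  ],
)

```text
clock: 17.25
position: [0.4604, -0.0432, 0.0631]
ee_rot: [0.915, 0.405, 0.001, 0.001]
ft_force: [5.4, -5.1, 2.6]
grip_width: 0.219
```

```bash
python3 -c "
from h import *
st()
viewer.camera('wrist')
p,d=viewer.camera('wrist');cv2.imwrite('pics/w9.png',p[:,:,::-1])
st()"
```

```text
t=17.25 pos [ 0.4604 -0.0432  0.0631] r=121.5 ang=-131.63 arc=275.7 head=-42.27 Ftan=-7.42 Frad=0.24 f=[ 5.4 -5.1  2.6] g=0.219
t=17.35 pos [ 0.4604 -0.0432  0.0631] r=121.5 ang=-131.63 arc=275.7 head=-42.27 Ftan=-7.30 Frad=-0.40 f=[ 5.7 -4.6  3.3] g=0.217
```

View pics/w9.png

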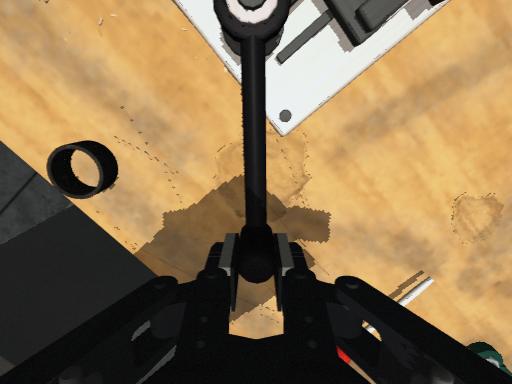

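>>> move_arm(
  deltas=[
    [0,0.002,0,0,0,-1,-1],
    [0,0.002,0,0,0,-1,-1],
    [0,0.002,0,0,0,-1,-1],
    [0,0.002,0,0,0,-1,-1],
    [0,0,0,0,0,0,-1],
  ],
)

```text
clock: 17.98
position: [0.4667, -0.0484, 0.0631]
ee_rot: [0.9, 0.436, 0.001, 0.001]
ft_force: [5.8, -3.7, 2.0]
grip_width: 0.218
```

```bash
python3 -c "
from h import *
st()"
```

```text
t=17.98 pos [ 0.4667 -0.0484  0.0631] r=121.5 ang=-127.79 arc=267.6 head=-38.26 Ftan=-6.86 Frad=-0.58 f=[ 5.8 -3.7  2. ] g=0.218
```

>>> move_arm(
  deltas=[
    [0,0.001,0,0,0,-0.5,-1],
    [0,0.001,0,0,0,-0.5,-1],
    [0,0,0,0,0,0,-1],
  ],
)

```text
clock: 18.35
position: [0.4682, -0.0496, 0.0631]
ee_rot: [0.896, 0.444, 0.001, 0.001]
ft_force: [6.3, -4.3, 2.4]
grip_width: 0.217
```

```bash
python3 -c "
from h import *
st()"
```

```text
t=18.35 pos [ 0.4682 -0.0496  0.0631] r=121.5 ang=-126.88 arc=265.7 head=-37.26 Ftan=-7.59 Frad=-0.36 f=[ 6.3 -4.3  2.4] g=0.217
```

>>> move_arm(
  deltas=[
    [0,0.001,0,0,0,-0.5,-1],
    [0,0,0,0,0,0,-1],
  ],
)

```text
clock: 18.6
position: [0.4684, -0.0498, 0.063]
ee_rot: [0.894, 0.448, 0.0, 0.001]
ft_force: [4.0, -3.2, 5.8]
grip_width: 0.22
```

```bash
python3 -c "
from h import *
st()"
```

```text
t=18.60 pos [ 0.4684 -0.0498  0.063 ] r=121.5 ang=-126.77 arc=265.5 head=-36.76 Ftan=-5.09 Frad=0.20 f=[ 4.  -3.2  5.8] g=0.220
```

>>> move_arm(
  deltas=[
    [0,0,0,0,0,0,-0.3],
    [0,0,0,0,0,0,-0.1],
    [0,0,0,0,0,0,-0.1],
    [0,0,0,0,0,0,-0.1],
  ],
)

```text
clock: 19.1
position: [0.4677, -0.0489, 0.0626]
ee_rot: [0.894, 0.448, -0.0, -0.0]
ft_force: [0.3, 0.1, 0.5]
grip_width: 0.45
```

```bash
python3 -c "
from h import *
p,d=viewer.camera('wrist');cv2.imwrite('pics/w10.png',p[:,:,::-1])
st()"
```

```text
t=19.15 pos [ 0.4678 -0.0489  0.0626] r=121.2 ang=-127.22 arc=266.4 head=-36.72 Ftan=-0.19 Frad=-0.01 f=[ 0.2 -0.1 -1.4] g=0.452
```

View pics/w10.png

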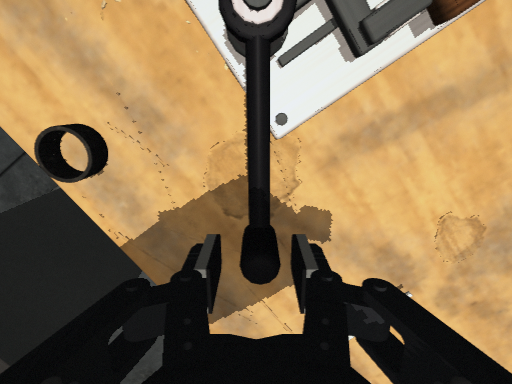

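>>> move_arm(
  deltas=[
    [0,0,-0.015,0,0,0,-0.1],
    [0,0,-0.035,0,0,0,-0.1],
    [0,0,-0.05,0,0,0,-0.1],
    [0,0,-0.05,0,0,0,-0.1],
    [-0.04,0.03,-0.02,0,0,0,-0.1],
    [-0.04,0.03,0,0,0,0,-0.1],
    [-0.04,0.03,0,0,0,0,-0.1],
    [-0.04,0.03,0,0,0,0,-0.1],
    [0,0,0,0,0,0,-0.1],
    [0,0,0,0,0,0,-0.1],
  ],
)

```text
clock: 20.4
position: [0.4685, -0.2487, 0.2333]
ee_rot: [0.894, 0.448, 0.0, -0.0]
ft_force: [-0.5, 1.0, -0.2]
grip_width: 0.449
```

```bash
python3 - <<'E'
from h import *
st()
im=[]
for n in ("top","scene"):
    p,d=viewer.camera(n);np.save(f"pics/{n}11.npy",p);np.save(f"pics/{n}11_d.npy",d)
    cv2.imwrite(f"pics/{n}11.png",p[:,:,::-1])
    q=p[130:220,140:330] if n=="top" else p[160:300,110:310]
    cv2.imwrite(f"pics/{n}11c.png",cv2.resize(q[:,:,::-1],None,fx=4,fy=4,interpolation=cv2.INTER_CUBIC))
E
```

```text
t=20.40 pos [ 0.4685 -0.2487  0.2333] r=305.0 ang=-103.76 arc=217.3 head=-36.73 Ftan=0.77 Frad=-0.88 f=[-0.5  1.  -0.2] g=0.449
```

View pics/top11c.png

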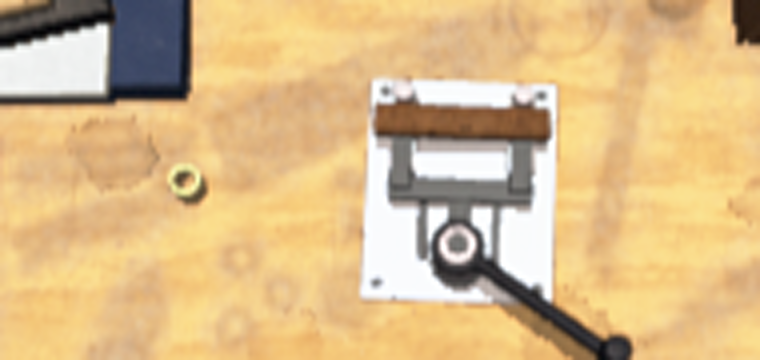

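View pics/scene11c.png

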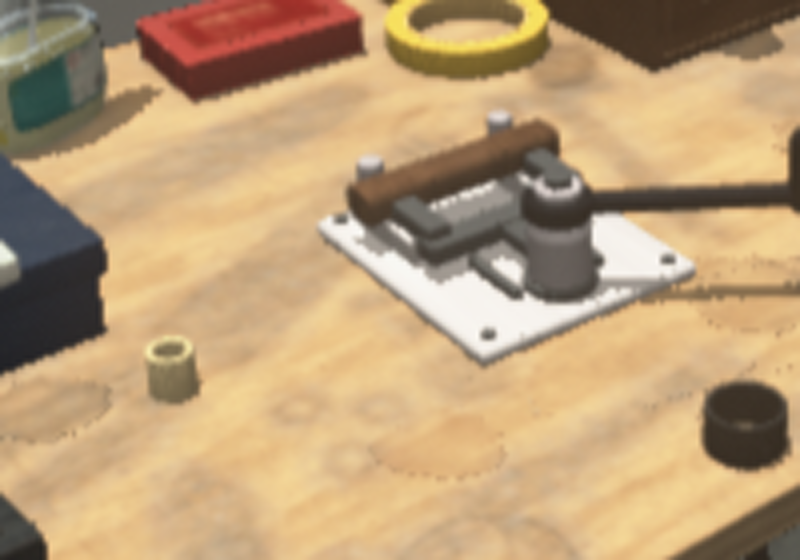

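View pics/top11.png

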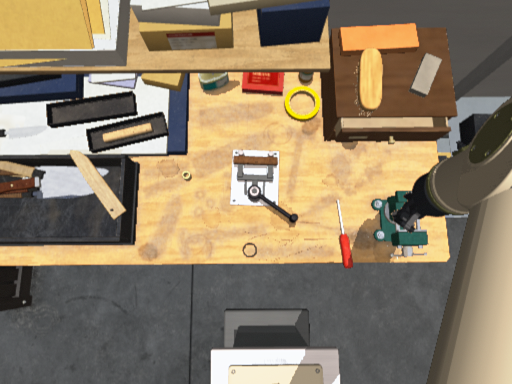

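```bash
python3 - <<'E'
from h import *
c=viewer.calibration("top");p=np.load("pics/top11.npy");d=np.load("pics/top11_d.npy");P=cloud(c,d)
hsv=cv2.cvtColor(p,cv2.COLOR_RGB2HSV);roi=np.zeros(d.shape,bool);roi[150:170,228:284]=1
m=roi&(hsv[...,2]<150)&(hsv[...,1]>70)&(hsv[...,0]<20)
cs,_=cv2.findContours(m.astype(np.uint8),cv2.RETR_EXTERNAL,cv2.CHAIN_APPROX_NONE);k=max(cs,key=cv2.contourArea)
r=cv2.minAreaRect((ray(c,k[:,0],.041)[:,:2]*1000).astype(np.float32));print(r,np.percentile(P[m][:,2],[10,50,90]))
o=np.array([.596,.0447]);t=np.radians(-2.6);v=np.array(r[0])/1000-o;print("jig xy",np.cos(t)*v[0]+np.sin(t)*v[1],-np.sin(t)*v[0]+np.cos(t)*v[1])
J=(P[...,2]>.078)&(P[...,2]<.095)&(abs(P[...,0]-.46)<.04)&(abs(P[...,1]+.05)<.04);q=P[J].mean(0);w=q[:2]-HUB;print(q,np.hypot(*w),np.degrees(np.arctan2(w[1],w[0])))
E
```

```text
((630.049072265625, 44.036766052246094), (112.19343566894531, 23.71923065185547), 87.3138198852539) [0.03626307 0.04070941 0.04332735]
jig xy 0.034044107395735546 0.0008820164663053917
[ 0.47136394 -0.04856547  0.08633825] 0.11878937406896808 -125.94839670473664
```

```bash
python3 -c "
from workcell import manip
print(manip.hand_in())"
```

```text
the job is handed in; nothing more can be done
None
```

The blank is clamped in the jig and the job is handed in at about 20.5 s of the 61 s allowed. I laid the blank on the saddles, turned the lever by its grip about 45° until it went tight, and carried it roughly 9–10 mm into the give. I then eased it back and let go.

**Blank, by the last top view:** it sits at jig x ≈ 34 mm and y ≈ 1 mm, which is about 1 mm from the line against the pins. Its top is about 41 mm above the table, as expected. It is within about 0.2° of the jig's axis.

**Lever:** the grip rests at the angle where it first went tight (about -126°), so it has sprung back from its give. The arm is clear of everything and the wrist force is about zero. The ferrule, loupe and screwdriver look unmoved in the last pictures; I did not measure them.

**What disagreed:** the force stopped climbing at about 8 N by my reading, not the stated 10 N. It stayed flat to falling (8.5 to 7.3 N) over about 9 mm of travel and dropped off steeply when I eased back. I took that as the click. The top and wrist views also differed by 2–3 mm on where the jig and grip are, so I used values between the two.

**Not checked:** I could not measure the clamping force on the blank directly.

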